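# Shut the food carrier and snap its draw latch

## Robot

A 6-joint arm with a two-finger parallel gripper is mounted at the origin on a cart in front of the work surface, level with it; the furniture and walls round the work are solid. World frame = base frame: x ahead of the robot, y to its left, z up, the work surface at z = 0. Lengths are in mm, angles in degrees, forces in N, time in s.
With the tool pointing down it reaches from about 300 to 875 mm from the base axis. Payload 4.2 kg.
Tool frame: the origin (TCP) lies midway between the tips of the shut fingers; the grasp point (between the pads) lies 19 mm behind it; z points along the fingers, y is the line along which they close (so a half turn about z gives the same grasp; the last joint's range is limited). The gripper opens to 85 mm and grips with 20 to 120 N. Pads are 22 mm wide; open, the fingers measure 114 mm over their backs; the gripper's body (76 mm by 85 mm) begins 54 mm behind the grasp point. The pads swing forward as they close: fully open they stand 13 mm farther back than shut.
Start: joints at [76.031, 18.312, 89.639, -0, 72.044, -1.146], TCP at [127.614, 560.675, 231.338] pointing down, gripper open.
Joint ranges: [-177.97, 177.97], [-48.28, 115.42], [12.27, 149.76], [-77.06, 257.06], [2.81, 150.46], [-146.56, 146.56]. Speed limits (degrees/s): [147.25, 147.25, 180, 180, 180, 180].

## Interface

Orientations are given as a 3x3 rotation matrix whose columns are the frame's x, y, z axes.
In Python, from station import * gives the robot as it stands.
- The arm moves only by the tool carry_out, never from a script. Its argument "motion" is a list of rows, each an object of numbers: "x", "y", "z": the shift along the tool's x, y, z normalised to -1 to 1, where 1 is 0.03 m; "rx", "ry", "rz": the turn, a rotation vector about the tool's x, y, z normalised to -1 to 1, where 1 is pi rad; "claw": the opening, from -1 (shut) to 1 (fully open), so that 0 is half open. In form: [{"x": .., "y": .., "z": .., "rx": .., "ry": .., "rz": .., "claw": ..}, ...]. A call has 1 to 20 rows; each row shifts and turns the commanded pose from where the row before left it, along the tool's axes as they then stand; what a row does not reach is not made up. A row lasts 1/8 s, in which the tool goes at most 62.5 mm and 10.7 degrees, less where a joint would pass 70% of its speed; a pose out of reach is approached as far as the arm can. A call with a number of a shift or a turn outside -1 to 1 is refused whole. A call with a gripper value outside its range is refused whole. The fingers move at their own pace and stop on an object; "squeeze" is the grip in N (left out, the last holds). Time passes only in rows, so rows that do not move let the fingers close. It gives the time, the measured TCP pose, the force, the opening and the grip force at its end, in the units of the state.
- sense(): the state, without advancing time (a new reading comes with each control period).
- snapshot(name): name is "scene" or "top" or "wrist"; returns the picture (480x640x3 uint8, red, green, blue); there is no depth.
- calibration(name): a dict with "camera_matrix" (3x3 intrinsics, pixels), "R" (3x3) and "t" (3): a world point X has camera coordinates R X + t. Camera axes: x right, y down, z forward; pixel columns grow to the right and rows downward; lengths in mm; the calibration is good to about 2 mm. A picture is of the moment at which its call begins: read the wrist's pose just before it. calibration takes no time and is no camera call; for the wrist camera it gives the pose at the moment of the call.
- hand_in(): hands the job in; it is judged then, once.
The state is a dict: "time": time; "qpos": joint angles; "joint_velocities": joint speeds; "tau": joint torques, N m; "eef_pos": TCP position; "tool_rot": TCP orientation; "contact_force": force on the tool from outside, world axes, zero at the start; "wrist_torque": the same for the moment, N m; "gripper_width": opening from 0.0 (shut) to 1.0 (fully open); "gripper_force": force on a finger pad.
Only numpy, scipy, OpenCV 4.12 (cv2) and the standard library are available. Lean on these libraries where they do the work, as an engineer would, in place of code of your own. Each camera call takes 0.05 s, during which the arm holds its last target. There are 200 camera calls.

## Task

Shut the packed food carrier: break the knee of the folding stay by pushing its red knob back towards the lid's hinge, so that the lid comes down fully shut. Then swing the latch's wire loop by its red tab until its bar lies behind the hook on the lid, let it go, and snap the lever over centre, flat down against the sloping front, so that the loop is drawn tight and the carrier stays latched. Do not knock over or shift the tumbler, the salt shaker or the spice jar.

Things in the scene. Friction and masses are not known exactly. Their poses are not given: they have to be found in the camera images.
- carrier: Blue box, white lid, 200 deep (x) x 160 wide (y) x 162 mm high shut, fixed; its front faces the robot obliquely, to its left. Origin: on the underside, mid-width, 80 mm ahead of the hinge edge; x points from front to hinge, z up. Lid hinge along y at x 80, z 152. The front face slopes 55 deg from level, from x -120, z 25 up to x -25.5, z 160: up the slope is (0.574, 0, 0.819), out of it (-0.819, 0, 0.574).
- lid (a joint): Lid angle in rad: 0 = standing open (55 deg) on its stay, as it starts; 0.96 = fully shut. The hinge is damped: once the stay is broken the lid sinks shut by itself in 1 to 4 s. Open, its side edge (y -81) rises above the stay, so a tool at the knob clears it best leaning out to the -y side.
- lid_lip (a point): Middle of the lid's front edge. Shut, it is at carrier x -54 and overhangs the top of the slope by 28 mm (z 148 to 162); a black bow handle 110 mm wide (y) stands on the lid at x -10, up to z 202. So the latch is worked with the tool tilted out from the slope, 20 to 50 deg.
- stay_knee (a joint): Bend of the stay's knee in rad: 0 = locked, 4 deg a side beyond straight, on its stop; 0.14 = straight; above that it folds and the lid comes down by itself. The knob then moves towards the lid's hinge.
- stay_knob (a point): On the push rod of the knee of the folding stay, on the carrier's right (-y) side. The rod (8 mm thick, red 18 mm ball at the end) sticks out along -y from y -93 to -160; this point is on its axis at y -135, with the lid open at carrier (13, -135, 184). Pushing the rod's near side 1 to 3 N for 30 to 40 mm along carrier (0.9, 0, -0.44) breaks the knee.
- latch_foot (a point): Foot of the latch on the sloping face, at carrier (-86, 0, 74) mm, fixed. Its x axis points up the slope, y along the carrier's y, z out of the face. (x, z) in mm below are in this frame. The lever's pivot runs along y at (0, 10).
- lever (a joint): Lever angle in rad: 0 = flat, pointing down the slope (latched); 1.57 = straight out of the face; starts at 1.75 to 1.95, limit 2.05. Friction holds it (0.6 N at the tip). With the loop hooked, pushing it down takes up to about 3 N at the tip; dead centre is at about 0.35 rad; below about 0.25 it pulls itself flat.
- lever_tip (a point): Centre of the red roll (10 mm thick, 24 mm wide) at the lever's end, 49 mm from the pivot. The lever is a steel strip 18 mm wide; its outer side (facing up the slope while the lever stands) is 5 mm from the pivot's axis, the roll's 8 mm.
- loop (a joint): Angle in rad between loop and lever: the loop's lift from the face is (loop - lever), 0.4 to 0.75 at the start. Light friction holds it there; once hooked it lies by its own weight.
- loop_bar (a point): Middle of the loop's cross bar (4 mm wire, 38 mm along y). The loop is a springy wire bail 55 mm long that swings about a pin on the lever, 12 mm from its pivot: with lever angle a the pin is at (-12 cos(a - 0.26), 10 + 12 sin(a - 0.26)). With the lever up, the bar is hooked when it lies on the lid behind the hook, at x 45 to 58, z about 4.
- loop_tab (a point): Point 20 mm up the loop's red finger tab, where to pinch it. The tab stands square on the middle of the bar: 14 mm wide (y), 6 mm thick, free end 29 mm from the bar. It can turn between the fingers about y, so the gripper may keep its tilt while the loop swings.
- keeper_seat (a point): On the lid: where the bar's axis lies with the latch closed; (45, 4) in the latch frame when shut. The keeper is a steel hook 22 mm wide (y), just down the slope from here and leaning up the slope; its lip ends at (46, 10), so the bar passes over it at x above 49, then down to z 4. The lid's surface behind it is at z 2.
- tumbler: Clear glass, 81 mm wide, 93 mm high, on the worktop right of the carrier. Origin: centre of its foot. Leave it.
- salt_shaker: Salt shaker, 44 mm wide, 90 mm high, left of the carrier's front. Origin: centre of its foot. Leave it.
- spice_jar: Spice jar with a black cap, 41 mm wide, 105 mm high, close behind the carrier, to the right. Origin: centre of its foot. Leave it.

How it is judged:
By the outcome, as a careful person would: the job done as asked, in the order asked, and still so for the second after the job is handed in, with the robot touching nothing.
It also fails if it takes over 61 s, if anything falls off the work surface, if the arm or the gripper's body presses on something with over 40 N, if the wrist force passes 120 N, or if a joint passes its speed limit or range.

## Working session

There is one attempt and no reset: what is moved stays moved. The work goes in short steps, Python scripts to look and compute and a tool call to move; the robot and the scene stay as the last step left them, time stands still between calls to the robot, and variables do not carry over. Pictures are saved under pics/ and viewed, at most 10 in all, crops included, and the job is handed in when it is done.

Besides the shell and the picture viewer there is one more tool, called after ">>>" as name([rows], argument=value, ...), one row to a line, values as JSON. carry_out: Moves the arm, as the interface text tells. Scaled input: -1 to 1 covers 0.03 m each way for a shift and pi rad each way for a turn. Its arguments: {"type":"object","properties":{"motion":{"type":"array","items":{"type":"object","properties":{"x":{"type":"number","minimum":-1,"maximum":1},"y":{"type":"number","minimum":-1,"maximum":1},"z":{"type":"number","minimum":-1,"maximum":1},"rx":{"type":"number","minimum":-1,"maximum":1},"ry":{"type":"number","minimum":-1,"maximum":1},"rz":{"type":"number","minimum":-1,"maximum":1},"claw":{"type":"number"}}}},"squeeze":{"type":"number"}},"required":["motion"]}

```bash
mkdir -p pics; ls
python3 - <<'E'
from station import *
import cv2,numpy as np
for n in ["scene","top"]:
    im=snapshot(n); cv2.imwrite(f"pics/{n}0.png",im[:,:,::-1])
    c=calibration(n); print(n,np.round(c["camera_matrix"],1).tolist(),np.round(c["R"],3).tolist(),np.round(c["t"],1))
s=sense(); print(s["time"],np.round(s["tool_rot"],3).tolist())
E
```

```text
pics
scene [[545.3, 0.0, 321.9], [0.0, 545.3, 242.4], [0.0, 0.0, 1.0]] [[0.856, -0.516, 0.02], [-0.248, -0.446, -0.86], [0.453, 0.732, -0.51]] [-498.6  263.   973.3]
top [[474.0, 0.0, 324.7], [0.0, 474.0, 235.7], [0.0, 0.0, 1.0]] [[-0.012, -1.0, -0.001], [-0.982, 0.012, -0.189], [0.189, -0.002, -0.982]] [-56.5 553.1 956.4]
0.1 [[-0.975, 0.222, -0.0], [0.222, 0.975, -0.002], [0.0, -0.002, -1.0]]
```

View pics/scene0.png

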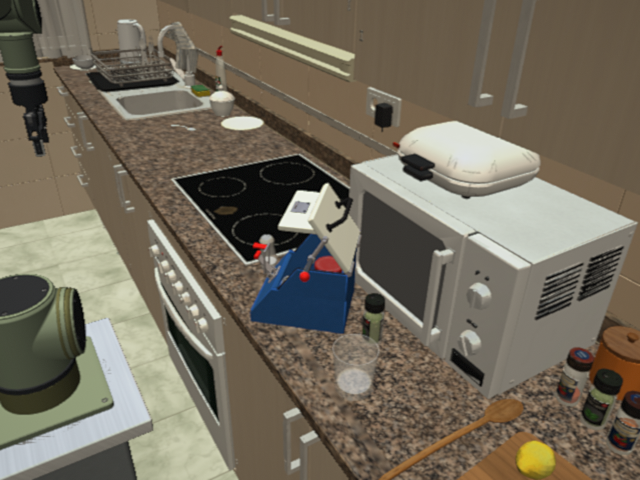

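View pics/top0.png

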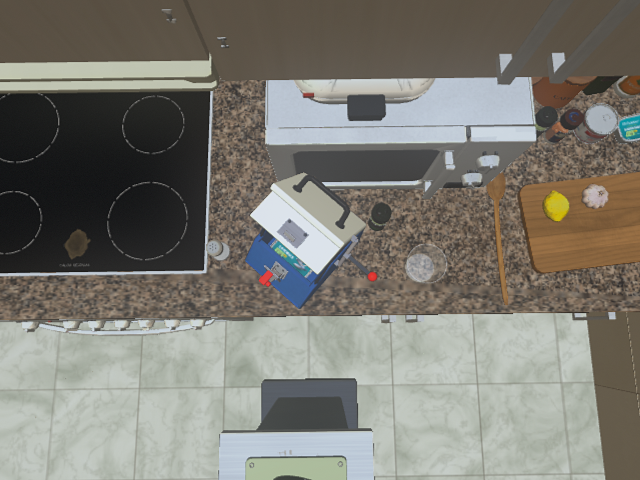

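The scene shows the carrier with its knob at (305,276) and the latch reds at (262,246). In the top view the knob is at (372,276) and the latch at (267,277). I'll enlarge both for the box corners.

Run:
```python
import cv2,numpy as np
a=cv2.imread("pics/scene0.png")[180:340,240:400]; b=cv2.imread("pics/top0.png")[165:325,230:390]
cv2.imwrite("pics/crop0.png",np.hstack([cv2.resize(i,(400,400),interpolation=cv2.INTER_CUBIC) for i in(a,b)]))
for n in["scene0","top0"]:
    im=cv2.imread(f"pics/{n}.png"); h=cv2.cvtColor(im,cv2.COLOR_BGR2HSV)
    m=((h[...,0]<6)|(h[...,0]>174))&(h[...,1]>190)&(h[...,2]>120)
    k,l,st,c=cv2.connectedComponentsWithStats(m.astype(np.uint8))
    print(n,[(st[i].tolist(),c[i].round(1).tolist()) for i in range(1,k) if st[i,4]>8])
    m=((h[...,0]>105)&(h[...,0]<125)&(h[...,1]>150)).astype(np.uint8)
    cs=max(cv2.findContours(m,0,2)[0],key=cv2.contourArea); print(cv2.approxPolyDP(cs,2.5,True)[:,0].tolist())
```

```text
scene0 [([253, 243, 13, 6, 55], [258.7, 245.5]), ([254, 250, 7, 9, 33], [256.9, 253.8]), ([300, 272, 9, 9, 58], [304.1, 276.0])]
[[309, 235], [295, 252], [290, 249], [276, 266], [281, 265], [276, 277], [269, 284], [266, 279], [252, 307], [252, 320], [342, 332], [348, 296], [352, 292], [353, 272], [351, 280], [343, 274], [312, 271], [312, 265], [309, 272], [313, 276], [302, 285], [296, 279], [297, 271], [302, 270], [293, 270], [303, 267], [306, 256], [319, 241], [315, 235]]
top0 [([368, 273, 9, 8, 47], [372.0, 276.2])]
[[260, 242], [286, 266]]
```

View pics/crop0.png

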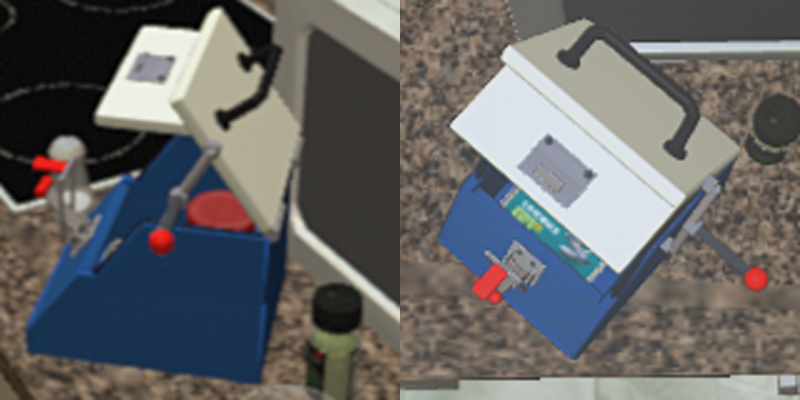

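```bash
cat > h.py <<'E'
from station import *
import cv2,numpy as np
from scipy.optimize import least_squares
from scipy.spatial.transform import Rotation as Rn
def proj(c,X):
    p=(np.asarray(c["R"])@np.atleast_2d(X).T).T+np.ravel(c["t"]); q=p@np.asarray(c["camera_matrix"]).T
    return q[:,:2]/q[:,2:]
def ray(c,uv):
    R=np.asarray(c["R"]); o=-R.T@np.ravel(c["t"]); d=R.T@np.linalg.solve(c["camera_matrix"],[uv[0],uv[1],1]); return o,d/np.linalg.norm(d)
def plane(c,uv,n,p0):
    o,d=ray(c,uv); n=np.asarray(n); return o+d*((np.asarray(p0)-o)@n)/(d@n)
def tri(rs):
    A=sum(np.eye(3)-np.outer(d,d) for o,d in rs); b=sum((np.eye(3)-np.outer(d,d))@o for o,d in rs); return np.linalg.solve(A,b)
def Rz(a): return Rn.from_euler('z',a).as_matrix()
E
python3 - <<'E'
from h import *
S,T=calibration("scene"),calibration("top")
K=tri([ray(S,(304.1,276)),ray(T,(372,276.2))]); print("knob ball",K)
print("front R z0",plane(S,(252,320),[0,0,1],[0,0,0]),"z25",plane(S,(252,307),[0,0,1],[0,0,25]),"rear R",plane(S,(342,332),[0,0,1],[0,0,0]))
for z in(0,25): print(z,plane(T,(299.6,307.8),[0,0,1],[0,0,z]),plane(T,(245.2,261),[0,0,1],[0,0,z]))
pts=[(S,(252,320),(-120,-80,0)),(S,(252,307),(-120,-80,25)),(S,(342,332),(80,-80,0)),(T,(299.6,307.8),(-120,-80,25)),(T,(245.2,261),(-120,80,25)),(S,(304.1,276),(13,-160,184)),(T,(372,276.2),(13,-160,184))]
f=lambda q: np.concatenate([proj(c,Rz(q[2])@np.array(X)+[q[0],q[1],0])[0]-uv for c,uv,X in pts])
r=least_squares(f,[500,50,-.6],loss='soft_l1'); print(r.x,np.degrees(r.x[2]),f(r.x).round(1))
g=np.array([r.x[0],r.x[1],0]);R=Rz(r.x[2])
for n,p in dict(foot=(-86,0,74),knob=(13,-135,184),seat=(-86+.574*45-.819*4,0,74+.819*45+.574*4)).items(): print(n,R@p+g)
print(tri([ray(S,(257,245.5)),ray(T,(230+(472+12-400)/2.5,165+285/2.5))]))
E
```

```text
knob ball [ 451.39218689 -148.19250961  182.28565597]
front R z0 [406.68180813  -4.80062937   0.        ] z25 [412.82796036   5.82655693  25.        ] rear R [ 551.15556699 -132.09347307    0.        ]
0 [403.20601184  -6.67376596   0.        ] [507.43861109 113.83273734   0.        ]
25 [402.21397214  -7.98558567  25.        ] [503.94968278 109.63418817  25.        ]
[545.77128139 -21.521018    -0.71251934] -40.8243512312505 [-2.   0.3 -2.5  3.9  1.8  0.2 -2.1 -0.2 -3.6 -1.5  0.6  0.1  1.7  0. ]
foot [480.69359552  34.70081763  74.        ]
knob [ 467.3533989  -132.17650004  184.        ]
seat [497.760597    19.95631436 113.151     ]
[452.76161583  54.71151817 139.19469235]
```

```bash
cat >> h.py <<'E'
G=np.array([545.8,-21.5,0]); YAW=np.radians(-40.8); C=Rz(YAW)
def w2c(p): return C.T@(np.asarray(p)-G)
def plan(pc,Rc):
    "target pose in carrier frame -> turn (units of pi) then shift (units of 30 mm) in the turned tool frame"
    s=sense(); R0=np.asarray(s["tool_rot"]); R1=C@np.asarray(Rc); p1=C@np.asarray(pc,float)+G
    v=Rn.from_matrix(R0.T@R1).as_rotvec()
    print("turn",(v/np.pi).round(4),"deg",np.degrees(np.linalg.norm(v)).round(1),"shift",(R1.T@(p1-s["eef_pos"])/30).round(3),"world",p1.round(0))
def lean(t):  # tool leaning out to -y
    t=np.radians(t); return np.array([[-1,0,0],[0,np.cos(t),np.sin(t)],[0,np.sin(t),-np.cos(t)]]).T.T
def tilt(t):  # tool tilted out from slope
    s,c=np.sin(np.radians(t)),np.cos(np.radians(t)); return np.array([[-c,0,s],[0,1,0],[-s,0,-c]])
def st():
    s=sense(); print("t",round(s["time"],2),"carrier",w2c(s["eef_pos"]).round(1),"w",s["eef_pos"] if 0 else "","F(c)",(C.T@np.asarray(s["contact_force"])).round(2),"grip",round(s["gripper_width"],3),round(s["gripper_force"],1)); return s
E
python3 - <<'E'
from h import *
L=lean(30); print(L,np.linalg.det(L))
plan((-22,-120,174),L); plan((-60,-130,230),L)
T=calibration("top")
print("tumbler",plane(T,(421,264),[0,0,1],[0,0,50]))
E
```

```text
[[-1.         0.         0.       ]
 [ 0.         0.8660254  0.5      ]
 [ 0.         0.5       -0.8660254]] 1.0
turn [-0.1638 -0.0406  0.1518] deg 40.9 shift [-22.492  -9.23   -3.152] world [451. -98. 174.]
turn [-0.1638 -0.0406  0.1518] deg 40.9 shift [-21.226  -8.585  -4.935] world [415. -81. 230.]
tumbler [ 489.550931 -265.635205   50.      ]
```

>>> carry_out([
  {"rx": -0.033,"ry": -0.008,"rz": 0.03,"claw": -1},
  {"rx": -0.033,"ry": -0.008,"rz": 0.03,"claw": -1},
  {"rx": -0.033,"ry": -0.008,"rz": 0.03,"claw": -1},
  {"rx": -0.033,"ry": -0.008,"rz": 0.03,"claw": -1},
  {"rx": -0.033,"ry": -0.008,"rz": 0.03,"claw": -1},
  {"x": -1,"y": -0.4,"z": -0.23},
  {"x": -1,"y": -0.4,"z": -0.23},
  {"x": -1,"y": -0.4,"z": -0.23},
  {"x": -1,"y": -0.4,"z": -0.23},
  {"x": -1,"y": -0.4,"z": -0.23},
  {"x": -1,"y": -0.4,"z": -0.23},
  {"x": -1,"y": -0.4,"z": -0.23},
  {"x": -1,"y": -0.4,"z": -0.23},
  {"x": -1,"y": -0.4,"z": -0.23},
  {"x": -1,"y": -0.4,"z": -0.23},
  {"x": -1,"y": -0.4,"z": -0.23},
  {"x": -1,"y": -0.4,"z": -0.23},
  {"x": -1,"y": -0.4,"z": -0.23},
  {"x": -1,"y": -0.4,"z": -0.23},
  {"x": -1,"y": -0.4,"z": -0.23},
])

```text
schema error: expected keys x, y, z, rx, ry, rz, claw
```

Run:
```python
from h import *
st(); plan((-60,-130,220),lean(30)); plan((-27,-120,174),lean(30))
```

```text
t 0.1 carrier [-696.8  167.1  230.6] w  F(c) [ 0.38  0.14 -0.13] grip 1.0 0.0
turn [-0.1638 -0.0406  0.1518] deg 40.9 shift [-21.226  -8.752  -4.647] world [415. -81. 220.]
turn [-0.1638 -0.0406  0.1518] deg 40.9 shift [-22.326  -9.23   -3.152] world [447. -95. 174.]
```

All keys are required.

>>> carry_out([
  {"x": 0,"y": 0,"z": 0,"rx": -0.033,"ry": -0.008,"rz": 0.03,"claw": -1},
  {"x": 0,"y": 0,"z": 0,"rx": -0.033,"ry": -0.008,"rz": 0.03,"claw": -1},
  {"x": 0,"y": 0,"z": 0,"rx": -0.033,"ry": -0.008,"rz": 0.03,"claw": -1},
  {"x": 0,"y": 0,"z": 0,"rx": -0.033,"ry": -0.008,"rz": 0.03,"claw": -1},
  {"x": 0,"y": 0,"z": 0,"rx": -0.033,"ry": -0.008,"rz": 0.03,"claw": -1},
  {"x": -1,"y": -0.4,"z": -0.23,"rx": 0,"ry": 0,"rz": 0,"claw": -1},
  {"x": -1,"y": -0.4,"z": -0.23,"rx": 0,"ry": 0,"rz": 0,"claw": -1},
  {"x": -1,"y": -0.4,"z": -0.23,"rx": 0,"ry": 0,"rz": 0,"claw": -1},
  {"x": -1,"y": -0.4,"z": -0.23,"rx": 0,"ry": 0,"rz": 0,"claw": -1},
  {"x": -1,"y": -0.4,"z": -0.23,"rx": 0,"ry": 0,"rz": 0,"claw": -1},
  {"x": -1,"y": -0.4,"z": -0.23,"rx": 0,"ry": 0,"rz": 0,"claw": -1},
  {"x": -1,"y": -0.4,"z": -0.23,"rx": 0,"ry": 0,"rz": 0,"claw": -1},
  {"x": -1,"y": -0.4,"z": -0.23,"rx": 0,"ry": 0,"rz": 0,"claw": -1},
  {"x": -1,"y": -0.4,"z": -0.23,"rx": 0,"ry": 0,"rz": 0,"claw": -1},
  {"x": -1,"y": -0.4,"z": -0.23,"rx": 0,"ry": 0,"rz": 0,"claw": -1},
  {"x": -1,"y": -0.4,"z": -0.23,"rx": 0,"ry": 0,"rz": 0,"claw": -1},
  {"x": -1,"y": -0.4,"z": -0.23,"rx": 0,"ry": 0,"rz": 0,"claw": -1},
  {"x": -1,"y": -0.4,"z": -0.23,"rx": 0,"ry": 0,"rz": 0,"claw": -1},
  {"x": -1,"y": -0.4,"z": -0.23,"rx": 0,"ry": 0,"rz": 0,"claw": -1},
  {"x": -1,"y": -0.4,"z": -0.23,"rx": 0,"ry": 0,"rz": 0,"claw": -1},
])

```text
time: 2.6
eef_pos: [336.6, 110.0, 230.4]
tool_rot: [[-0.762, 0.56, 0.324], [0.647, 0.659, 0.383], [0.0, 0.502, -0.865]]
contact_force: [0.3, 0.3, 0.5]
gripper_width: 0.004
gripper_force: 0.0
```

Run:
```python
from h import *
st(); plan((-60,-130,220),lean(30)); plan((-27,-120,174),lean(30))
```

```text
t 2.6 carrier [-244.3  -37.1  230.4] w  F(c) [0.07 0.39 0.5 ] grip 0.004 0.0
turn [ 0.0006 -0.0014  0.0022] deg 0.5 shift [-6.142 -2.854 -1.249] world [415. -81. 220.]
turn [ 0.0006 -0.0014  0.0022] deg 0.5 shift [-7.242 -3.332  0.245] world [447. -95. 174.]
```

>>> carry_out([
  {"x": -1,"y": -0.47,"z": -0.2,"rx": 0,"ry": 0,"rz": 0,"claw": -1},
  {"x": -1,"y": -0.47,"z": -0.2,"rx": 0,"ry": 0,"rz": 0,"claw": -1},
  {"x": -1,"y": -0.47,"z": -0.2,"rx": 0,"ry": 0,"rz": 0,"claw": -1},
  {"x": -1,"y": -0.47,"z": -0.2,"rx": 0,"ry": 0,"rz": 0,"claw": -1},
  {"x": -1,"y": -0.47,"z": -0.2,"rx": 0,"ry": 0,"rz": 0,"claw": -1},
  {"x": -1,"y": -0.47,"z": -0.2,"rx": 0,"ry": 0,"rz": 0,"claw": -1},
  {"x": -0.4,"y": -0.16,"z": 0.5,"rx": 0,"ry": 0,"rz": 0,"claw": -1},
  {"x": -0.4,"y": -0.16,"z": 0.5,"rx": 0,"ry": 0,"rz": 0,"claw": -1},
  {"x": -0.4,"y": -0.16,"z": 0.5,"rx": 0,"ry": 0,"rz": 0,"claw": -1},
])

```text
time: 3.72
eef_pos: [448.9, -90.7, 172.1]
tool_rot: [[-0.762, 0.56, 0.324], [0.647, 0.66, 0.383], [0.001, 0.501, -0.865]]
contact_force: [-0.5, -1.0, -0.2]
gripper_width: -0.002
gripper_force: 0.0
```

Run:
```python
from h import *
st()
a=snapshot("scene")[180:340,240:400]; b=snapshot("top")[165:325,260:420]
cv2.imwrite("pics/k1.png",np.hstack([cv2.resize(i,(400,400),interpolation=cv2.INTER_CUBIC) for i in(a,b)])[:,:,::-1])
```

```text
t 3.73 carrier [ -28.1 -115.7  172.1] w  F(c) [ 0.26 -1.13 -0.17] grip -0.002 0.0
```

View pics/k1.png

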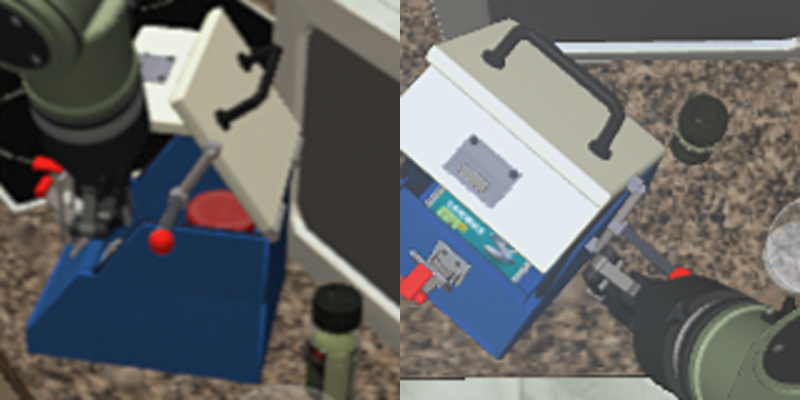

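The finger tips are beside the inner half of the rod, on its near side. I'll move 7 mm out and push.

>>> carry_out([
  {"x": 0,"y": -0.2,"z": -0.1,"rx": 0,"ry": 0,"rz": 0,"claw": -1},
  {"x": -0.2,"y": -0.04,"z": 0.06,"rx": 0,"ry": 0,"rz": 0,"claw": -1},
  {"x": -0.2,"y": -0.04,"z": 0.06,"rx": 0,"ry": 0,"rz": 0,"claw": -1},
  {"x": -0.2,"y": -0.04,"z": 0.06,"rx": 0,"ry": 0,"rz": 0,"claw": -1},
  {"x": -0.2,"y": -0.04,"z": 0.06,"rx": 0,"ry": 0,"rz": 0,"claw": -1},
  {"x": -0.2,"y": -0.05,"z": 0.08,"rx": 0,"ry": 0,"rz": 0,"claw": -1},
  {"x": -0.2,"y": -0.05,"z": 0.08,"rx": 0,"ry": 0,"rz": 0,"claw": -1},
  {"x": -0.2,"y": -0.05,"z": 0.08,"rx": 0,"ry": 0,"rz": 0,"claw": -1},
  {"x": -0.2,"y": -0.05,"z": 0.08,"rx": 0,"ry": 0,"rz": 0,"claw": -1},
  {"x": -0.2,"y": -0.05,"z": 0.08,"rx": 0,"ry": 0,"rz": 0,"claw": -1},
])

```text
time: 5.08
eef_pos: [483.0, -129.5, 148.3]
tool_rot: [[-0.765, 0.56, 0.318], [0.645, 0.659, 0.387], [0.007, 0.501, -0.865]]
contact_force: [-4.6, 6.3, -4.9]
gripper_width: -0.002
gripper_force: 4.0
```

Run:
```python
from h import *
st()
b=snapshot("top")[165:325,260:420]
h=cv2.cvtColor(b,cv2.COLOR_RGB2HSV); m=((h[...,0]<6)|(h[...,0]>174))&(h[...,1]>190)&(h[...,2]>120)
k,l,s,c=cv2.connectedComponentsWithStats(m.astype(np.uint8)); print([(s[i,4],(c[i]+[260,165]).round(1)) for i in range(1,k) if s[i,4]>5])
```

```text
t 5.08 carrier [  23.1 -122.8  148.3] w  F(c) [-7.64  1.77 -4.88] grip -0.002 4.0
[]
```

Run:
```python
from h import *
st()
a=snapshot("scene")[180:340,240:400]; b=snapshot("top")[165:325,260:420]
cv2.imwrite("pics/k2.png",np.hstack([cv2.resize(i,(400,400),interpolation=cv2.INTER_CUBIC) for i in(a,b)])[:,:,::-1])
```

```text
t 5.12 carrier [  23.8 -122.8  147.9] w  F(c) [-1.34  0.2  -1.  ] grip 0.0 0.6
```

View pics/k2.png

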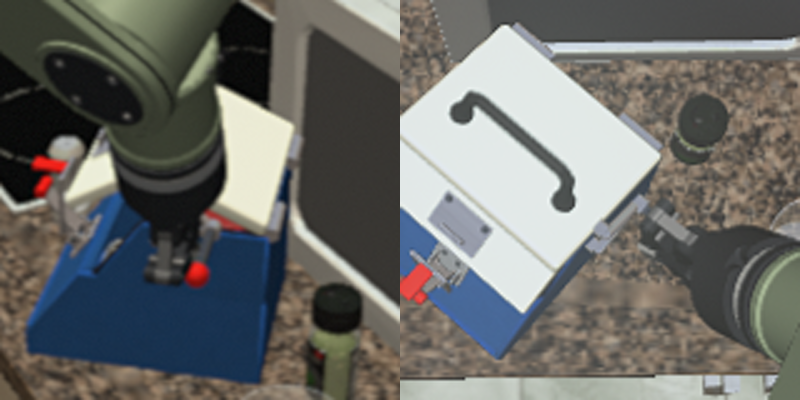

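The knee has broken and the lid is sinking, with the ball now moved towards the hinge. I'll retreat and turn towards the latch.

>>> carry_out([
  {"x": 1,"y": 0,"z": 0,"rx": 0,"ry": 0,"rz": 0,"claw": -1},
  {"x": 1,"y": 0,"z": 0,"rx": 0,"ry": 0,"rz": 0,"claw": -1},
  {"x": 1,"y": 0,"z": -0.5,"rx": 0,"ry": 0,"rz": 0,"claw": -1},
  {"x": 0.5,"y": 0,"z": -1,"rx": 0,"ry": 0,"rz": 0,"claw": -1},
  {"x": 0.5,"y": 0,"z": -1,"rx": 0,"ry": 0,"rz": 0,"claw": -1},
  {"x": 0.5,"y": 0,"z": -0.5,"rx": 0,"ry": 0,"rz": 0,"claw": -1},
])

```text
time: 5.98
eef_pos: [353.5, -79.4, 229.6]
tool_rot: [[-0.762, 0.559, 0.328], [0.648, 0.661, 0.379], [-0.005, 0.501, -0.865]]
contact_force: [0.4, -1.0, 0.2]
gripper_width: 0.001
gripper_force: 0.0
```

Run:
```python
from h import *
st(); plan((-196,0,214),tilt(45))
```

```text
t 5.97 carrier [-107.8 -169.5  229.6] w  F(c) [ 0.95 -0.55  0.23] grip 0.001 0.0
turn [ 0.1594 -0.2431 -0.0631] deg 53.6 shift [ 2.447  5.651 -1.712] world [397. 107. 214.]
```

>>> carry_out([
  {"x": 0,"y": 0,"z": 0,"rx": 0.0266,"ry": -0.0405,"rz": -0.0105,"claw": -0.4},
  {"x": 0,"y": 0,"z": 0,"rx": 0.0266,"ry": -0.0405,"rz": -0.0105,"claw": -0.4},
  {"x": 0,"y": 0,"z": 0,"rx": 0.0266,"ry": -0.0405,"rz": -0.0105,"claw": -0.4},
  {"x": 0,"y": 0,"z": 0,"rx": 0.0266,"ry": -0.0405,"rz": -0.0105,"claw": -0.4},
  {"x": 0,"y": 0,"z": 0,"rx": 0.0266,"ry": -0.0405,"rz": -0.0105,"claw": -0.4},
  {"x": 0,"y": 0,"z": 0,"rx": 0.0266,"ry": -0.0405,"rz": -0.0105,"claw": -0.4},
  {"x": 0.41,"y": 0.94,"z": -0.285,"rx": 0,"ry": 0,"rz": 0,"claw": -0.4},
  {"x": 0.41,"y": 0.94,"z": -0.285,"rx": 0,"ry": 0,"rz": 0,"claw": -0.4},
  {"x": 0.41,"y": 0.94,"z": -0.285,"rx": 0,"ry": 0,"rz": 0,"claw": -0.4},
  {"x": 0.41,"y": 0.94,"z": -0.285,"rx": 0,"ry": 0,"rz": 0,"claw": -0.4},
  {"x": 0.41,"y": 0.94,"z": -0.285,"rx": 0,"ry": 0,"rz": 0,"claw": -0.4},
  {"x": 0.41,"y": 0.94,"z": -0.285,"rx": 0,"ry": 0,"rz": 0,"claw": -0.4},
])

```text
time: 7.48
eef_pos: [379.7, 107.1, 234.2]
tool_rot: [[-0.624, 0.638, 0.451], [0.575, 0.766, -0.288], [-0.53, 0.08, -0.844]]
contact_force: [0.9, -0.6, -0.7]
gripper_width: 0.302
gripper_force: 0.0
```

Run:
```python
from h import *
st(); c=calibration("wrist"); w=snapshot("wrist"); np.savez("w1.npz",K=c["camera_matrix"],R=c["R"],t=c["t"],im=w)
cv2.imwrite("pics/w1.png",w[:,:,::-1])
t=np.asarray(sense()["tool_rot"]); print(np.round(C.T@t,3).tolist(), "cam C in carrier",w2c(-np.asarray(c["R"]).T@np.ravel(c["t"])).round(1))
```

```text
t 7.47 carrier [-209.8  -11.2  234.2] w  F(c) [ 1.02  0.14 -0.65] grip 0.302 0.0
[[-0.848, -0.02, 0.529], [0.028, 0.996, 0.082], [-0.529, 0.084, -0.845]] cam C in carrier [-353.6  -20.4  312.8]
```

View pics/w1.png

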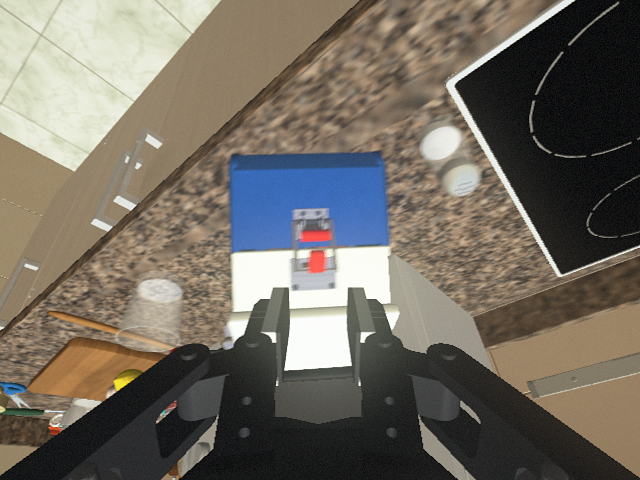

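Run:
```python
from h import *
d=np.load("w1.npz"); W=dict(camera_matrix=d["K"],R=d["R"],t=d["t"]); S,T=calibration("scene"),calibration("top")
for n,im in (("w",d["im"][:,:,::-1]),("scene",cv2.imread("pics/scene0.png")),("top",cv2.imread("pics/top0.png"))):
    im=np.ascontiguousarray(im); h=cv2.cvtColor(im,cv2.COLOR_BGR2HSV); m=((h[...,0]<8)|(h[...,0]>172))&(h[...,1]>150)&(h[...,2]>90)
    k,l,s,c=cv2.connectedComponentsWithStats(m.astype(np.uint8)); print(n,[(s[i].tolist(),c[i].round(1).tolist()) for i in range(1,k) if s[i,4]>15 and 180<c[i][1]<320 and 230<c[i][0]<400])
h=cv2.cvtColor(np.ascontiguousarray(d["im"][:,:,::-1]),cv2.COLOR_BGR2HSV)
m=((h[...,0]>105)&(h[...,0]<125)&(h[...,1]>150)).astype(np.uint8)
cs=max(cv2.findContours(m,0,2)[0],key=cv2.contourArea); print(cv2.approxPolyDP(cs,3,True)[:,0].tolist())
for y in(80,-80):
  for x,z in((-120,25),(-120,0),(-54,148),(-54,162)): print((x,y,z),proj(W,C@np.array([x,y,z])+G).round(1))
b=cv2.resize(d["im"][190:310,260:380],(600,600),interpolation=cv2.INTER_CUBIC); cv2.imwrite("pics/w1c.png",b[:,:,::-1])
```

```text
w [([302, 231, 28, 11, 254], [315.3, 235.6]), ([309, 251, 15, 21, 263], [316.7, 261.4])]
scene [([253, 242, 14, 7, 67], [258.9, 245.4]), ([254, 250, 7, 9, 42], [256.9, 253.9]), ([315, 257, 26, 15, 271], [326.7, 264.3]), ([300, 272, 9, 10, 74], [304.1, 276.1])]
top [([259, 271, 14, 15, 121], [265.6, 278.1]), ([368, 272, 9, 9, 68], [371.9, 276.0])]
[[380, 159], [375, 163], [379, 165], [320, 167], [316, 162], [319, 158], [311, 162], [318, 163], [318, 167], [303, 168], [309, 161], [300, 166], [298, 157], [288, 161], [295, 168], [289, 168], [285, 159], [280, 163], [286, 162], [282, 168], [268, 161], [266, 168], [257, 168], [261, 162], [256, 169], [234, 168], [238, 160], [233, 159], [230, 186], [233, 242], [237, 243], [234, 248], [237, 250], [238, 242], [242, 238], [249, 240], [251, 235], [277, 235], [279, 231], [286, 235], [290, 210], [295, 207], [328, 206], [339, 231], [340, 225], [365, 225], [378, 230], [371, 232], [380, 230], [385, 224]]
(-120, 80, 25) [[389.4 159.8]]
(-120, 80, 0) [[384.6 144.9]]
(-54, 80, 148) [[404.3 297.5]]
(-54, 80, 162) [[407.8 310.8]]
(-120, -80, 25) [[231.7 165.7]]
(-120, -80, 0) [[233.4 150.2]]
(-54, -80, 148) [[233.9 308.2]]
(-54, -80, 162) [[232.9 322.2]]
```

View pics/w1c.png

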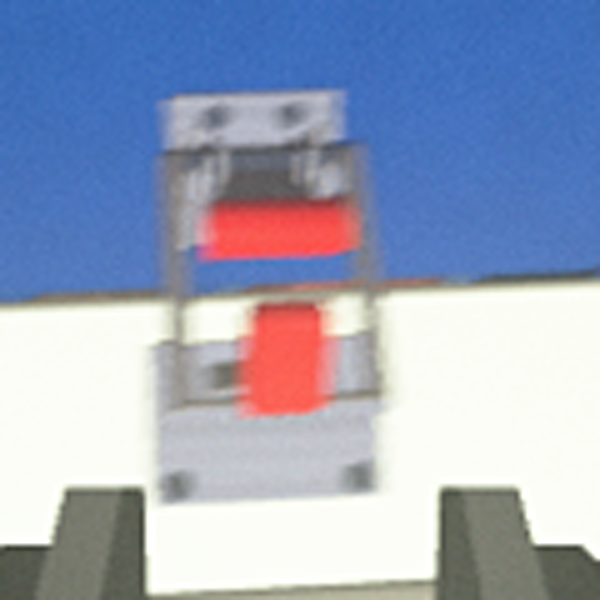

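Run:
```python
from h import *
d=np.load("w1.npz"); W=dict(camera_matrix=d["K"],R=d["R"],t=d["t"]); S,T=calibration("scene"),calibration("top")
def lat(x,z,y=0): return (-86+.574*x-.819*z,y,74+.819*x+.574*z)
pts=[(S,(252,320),(-120,-80,0)),(S,(252,307),(-120,-80,25)),(S,(342,332),(80,-80,0)),(T,(299.6,307.8),(-120,-80,25)),(T,(245.2,261),(-120,80,25)),(S,(304.1,276),(13,-160,184)),(T,(372,276.2),(13,-160,184)),
(W,(384.5,164.5),(-120,80,25)),(W,(231.5,168.5),(-120,-80,25)),(W,(312.8,np.nan),lat(60,2)),(W,(310.6,np.nan),lat(-15,0)),(W,(315.3,np.nan),lat(13,57))]
f=lambda q: np.nan_to_num(np.concatenate([proj(c,Rz(q[2])@np.array(X)+[q[0],q[1],0])[0]-uv for c,uv,X in pts]))
r=least_squares(f,[545,-21,-.7],loss='soft_l1'); print(r.x,np.degrees(r.x[2]),f(r.x).round(1))
g=np.array([r.x[0],r.x[1],0]);R=Rz(r.x[2])
def sh(n,p):
    q=R.T@(p-g)-[-86,0,74]; print(n,"latch",(.574*q[0]+.819*q[2]).round(1),q[1].round(1),(-.819*q[0]+.574*q[2]).round(1))
n=R@[0,1,0]
for nm,uv in (("roll",(315.3,235.6)),("tabend",(317,251.5)),("tabbase",(316.5,272)),("tabmid",(316.7,261.4))):
    o,dr=ray(W,uv); a=R.T@(o-g)-[-86,0,74]; b=R.T@dr
    o2=np.array([.574*a[0]+.819*a[2],-.819*a[0]+.574*a[2]]); d2=np.array([.574*b[0]+.819*b[2],-.819*b[0]+.574*b[2]]); k=d2[0]/d2[1]
    print(nm,"x at z=0:",(o2[0]-k*o2[1]).round(1),"dx/dz",k.round(3),"y",(a[1]+b[1]*300).round(1))
for nm,uv in (("upper scene",(258.9,245.4)),("lower scene",(256.9,253.9))): sh(nm+" on y=0",plane(S,uv,n,R@[-86,0,74]+g))
```

```text
[545.9766753  -27.88216055  -0.72646617] -41.623445405493044 [-0.9  1.4 -1.5  4.9  2.9  2.2 -0.  -0.4 -0.9 -2.5  1.2  1.7  4.5  0.9
  1.2 -0.4 -2.3 -0.2  1.5  0.   0.1  0.   0.4  0. ]
roll x at z=0: 11.7 dx/dz 0.078 y -0.7
tabend x at z=0: 27.8 dx/dz 0.033 y 0.1
tabbase x at z=0: 48.2 dx/dz -0.024 y -1.1
tabmid x at z=0: 37.6 dx/dz 0.006 y -0.5
upper scene on y=0 latch 34.0 -0.0 66.1
lower scene on y=0 latch 13.2 -0.0 58.0
```

The crop shows the roll at (315,236) and the tab standing on the bar at (317,251) to (317,271), lid shut behind. This gives lever ≈1.87 and loop lift ≈0.6.

```bash
cat >> h.py <<'E'
G=np.array([546,-27.9,0]); C=Rz(np.radians(-41.6))
def lat(x,z,y=0): return (-86+.574*x-.819*z,y,74+.819*x+.574*z)
def tolat(p):
    q=w2c(p)-[-86,0,74]; return np.array([.574*q[0]+.819*q[2],q[1],-.819*q[0]+.574*q[2]]).round(1)
def arc(th,d=22,pin=(.5,22)):
    c,s=np.cos(th),np.sin(th); return np.array([pin[0]+55*c-d*s+.5,pin[1]+55*s+d*c-12])
E
python3 - <<'E'
from h import *
st(); print(tolat(sense()["eef_pos"])); plan(lat(38,104,-.5),tilt(50)); plan(lat(34,59,-.5),tilt(50))
E
```

```text
t 7.53 carrier [-214.9   -5.3  234.8] w  F(c) [0.17 3.29 1.02] grip 0.299 0.0
[ 57.7  -5.3 197.9]
turn [ 0.0275 -0.1001 -0.0095] deg 18.8 shift [0.384 0.161 3.173] world [434.  71. 165.]
turn [ 0.0275 -0.1001 -0.0095] deg 18.8 shift [0.387 0.161 4.679] world [460.  48. 136.]
```

>>> carry_out([
  {"x": 0,"y": 0,"z": 0,"rx": 0.007,"ry": -0.025,"rz": -0.0024,"claw": -0.35},
  {"x": 0,"y": 0,"z": 0,"rx": 0.007,"ry": -0.025,"rz": -0.0024,"claw": -0.35},
  {"x": 0,"y": 0,"z": 0,"rx": 0.007,"ry": -0.025,"rz": -0.0024,"claw": -0.35},
  {"x": 0,"y": 0,"z": 0,"rx": 0.007,"ry": -0.025,"rz": -0.0024,"claw": -0.35},
  {"x": 0.1,"y": 0.04,"z": 0.79,"rx": 0,"ry": 0,"rz": 0,"claw": -0.35},
  {"x": 0.1,"y": 0.04,"z": 0.79,"rx": 0,"ry": 0,"rz": 0,"claw": -0.35},
  {"x": 0.1,"y": 0.04,"z": 0.79,"rx": 0,"ry": 0,"rz": 0,"claw": -0.35},
  {"x": 0.1,"y": 0.04,"z": 0.79,"rx": 0,"ry": 0,"rz": 0,"claw": -0.35},
  {"x": 0,"y": 0,"z": 0,"rx": 0,"ry": 0,"rz": 0,"claw": -0.35},
])

```text
time: 8.65
eef_pos: [430.4, 64.3, 162.7]
tool_rot: [[-0.483, 0.669, 0.565], [0.424, 0.743, -0.517], [-0.766, -0.01, -0.643]]
contact_force: [0.3, -0.4, -0.1]
gripper_width: 0.325
gripper_force: 0.0
```

Run:
```python
from h import *
st(); print(tolat(sense()["eef_pos"])); print((C.T@np.asarray(sense()["tool_rot"])).round(3).tolist()); plan(lat(34,59,-.5),tilt(50))
w=snapshot("wrist"); cv2.imwrite("pics/w2.png",w[180:420,160:480,::-1])
```

```text
t 8.65 carrier [-147.7   -7.8  162.7] w  F(c) [ 0.5  -0.04 -0.09] grip 0.325 0.0
[ 37.3  -7.8 101.4]
[[-0.643, 0.006, 0.766], [-0.003, 1.0, -0.011], [-0.766, -0.01, -0.643]]
turn [-0.0036 -0.      0.0011] deg 0.7 shift [-0.014  0.243  1.418] world [460.  48. 136.]
```

View pics/w2.png

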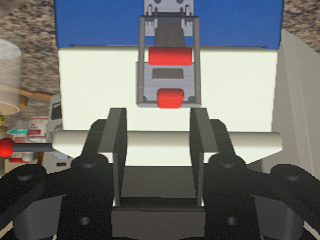

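The tab is at (170,98) in the crop, right of the finger midline at 159. That matches the planned +7 mm in y. I'll move in and pinch.

>>> carry_out([
  {"x": 0,"y": 0.24,"z": 0,"rx": -0.0036,"ry": 0,"rz": 0.001,"claw": -0.35},
  {"x": 0,"y": 0,"z": 0.47,"rx": 0,"ry": 0,"rz": 0,"claw": -0.35},
  {"x": 0,"y": 0,"z": 0.47,"rx": 0,"ry": 0,"rz": 0,"claw": -0.35},
  {"x": 0,"y": 0,"z": 0.47,"rx": 0,"ry": 0,"rz": 0,"claw": -0.35},
  {"x": 0,"y": 0,"z": 0,"rx": 0,"ry": 0,"rz": 0,"claw": -0.35},
])

```text
time: 9.32
eef_pos: [459.8, 49.2, 136.4]
tool_rot: [[-0.48, 0.662, 0.575], [0.426, 0.749, -0.507], [-0.767, 0.001, -0.642]]
contact_force: [-0.1, -0.0, 0.3]
gripper_width: 0.322
gripper_force: 0.0
```

Run:
```python
from h import *
st(); print(tolat(sense()["eef_pos"])); c=calibration("wrist")
w=snapshot("wrist"); cv2.imwrite("pics/w3.png",cv2.resize(w[200:360,240:400,::-1],(480,480)))
```

```text
t 9.32 carrier [-115.6    0.4  136.4] w  F(c) [-0.04 -0.04  0.26] grip 0.322 0.0
[34.1  0.4 60.1]
```

View pics/w3.png

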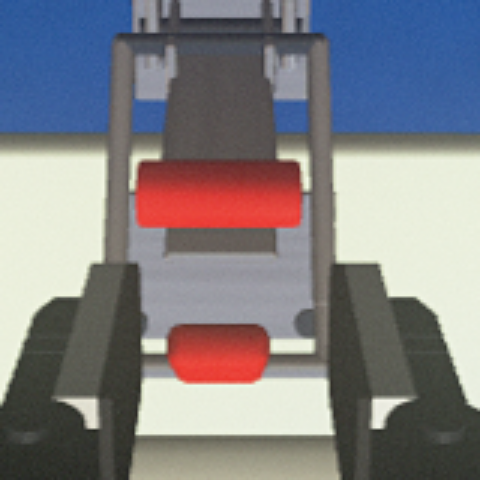

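The tab is at (218,353) between the fingers, about 2 mm off their midline. I'll nudge and close.

>>> carry_out([
  {"x": 0,"y": -0.06,"z": 0,"rx": 0,"ry": 0,"rz": 0,"claw": -1},
  {"x": 0,"y": 0,"z": 0,"rx": 0,"ry": 0,"rz": 0,"claw": -1},
  {"x": 0,"y": 0,"z": 0,"rx": 0,"ry": 0,"rz": 0,"claw": -1},
  {"x": 0,"y": 0,"z": 0,"rx": 0,"ry": 0,"rz": 0,"claw": -1},
], squeeze=20)

```text
time: 9.88
eef_pos: [458.5, 47.5, 136.6]
tool_rot: [[-0.48, 0.662, 0.576], [0.425, 0.749, -0.507], [-0.767, 0.001, -0.641]]
contact_force: [-3.4, 0.7, 5.0]
gripper_width: 0.158
gripper_force: 22.5
```

Run:
```python
from h import *
st(); print(tolat(sense()["eef_pos"]))
R=np.asarray(sense()["tool_rot"]); p0=arc(.6)
for th in np.linspace(.6,-.34,11)[1:]:
    p=arc(th); d=np.array(lat(*p))-np.array(lat(*p0)); print(round(th,2),p.round(1),(R.T@C@d/30).round(3)); p0=p
```

```text
t 9.88 carrier [-115.6   -1.7  136.6] w  F(c) [-3.02 -1.72  4.99] grip 0.158 22.5
[34.3 -1.7 60.1]
0.51 [38.4 55.9] [-0.158 -0.     0.097]
0.41 [42.6 52.2] [-0.148 -0.     0.112]
0.32 [46.4 48.1] [-0.137 -0.     0.125]
0.22 [49.7 43.7] [-0.125 -0.     0.137]
0.13 [52.7 38.9] [-0.111 -0.     0.149]
0.04 [55.2 34. ] [-0.097 -0.     0.158]
-0.06 [57.2 28.8] [-0.081 -0.     0.167]
-0.15 [58.7 23.4] [-0.065 -0.     0.174]
-0.25 [59.7 17.9] [-0.049 -0.001  0.179]
-0.34 [60.2 12.4] [-0.032 -0.001  0.183]
```

>>> carry_out([
  {"x": -0.158,"y": 0,"z": 0.097,"rx": 0,"ry": 0,"rz": 0,"claw": -1},
  {"x": -0.148,"y": 0,"z": 0.112,"rx": 0,"ry": 0,"rz": 0,"claw": -1},
  {"x": -0.137,"y": 0,"z": 0.125,"rx": 0,"ry": 0,"rz": 0,"claw": -1},
  {"x": -0.125,"y": 0,"z": 0.137,"rx": 0,"ry": 0,"rz": 0,"claw": -1},
  {"x": -0.111,"y": 0,"z": 0.149,"rx": 0,"ry": 0,"rz": 0,"claw": -1},
  {"x": -0.097,"y": 0,"z": 0.158,"rx": 0,"ry": 0,"rz": 0,"claw": -1},
])

```text
time: 10.62
eef_pos: [480.1, 28.9, 143.6]
tool_rot: [[-0.487, 0.669, 0.562], [0.43, 0.743, -0.512], [-0.761, -0.008, -0.649]]
contact_force: [-6.3, -1.3, -8.1]
gripper_width: 0.154
gripper_force: 21.5
```

Run:
```python
from h import *
st(); print(tolat(sense()["eef_pos"]))
```

```text
t 10.62 carrier [-87.   -1.3 143.6] w  F(c) [-3.84 -5.11 -8.14] grip 0.154 21.5
[56.4 -1.3 40.8]
```

>>> carry_out([
  {"x": 0.1,"y": 0,"z": 0,"rx": 0,"ry": 0,"rz": 0,"claw": -1},
  {"x": 0,"y": 0,"z": 0,"rx": 0,"ry": 0,"rz": 0,"claw": -1},
])

```text
time: 10.88
eef_pos: [479.3, 29.7, 143.4]
tool_rot: [[-0.484, 0.67, 0.563], [0.428, 0.743, -0.515], [-0.764, -0.008, -0.646]]
contact_force: [-4.6, -4.3, -2.8]
gripper_width: 0.153
gripper_force: 21.6
```

Run:
```python
from h import *
s=st(); print(tolat(s["eef_pos"]),(C.T@np.asarray(s["tool_rot"])).round(3).tolist())
w=snapshot("wrist"); a=snapshot("scene")[200:320,220:340]
o=np.hstack([cv2.resize(w[160:400,200:440],(400,400)),cv2.resize(a,(400,400),interpolation=cv2.INTER_CUBIC)])
cv2.imwrite("pics/w4.png",o[:,:,::-1])
```

```text
t 10.88 carrier [-88.1  -1.2 143.4] w  F(c) [-0.57 -6.25 -2.77] grip 0.153 21.6
[55.7 -1.2 41.5] [[-0.646, 0.008, 0.764], [-0.001, 1.0, -0.011], [-0.764, -0.008, -0.646]]
```

View pics/w4.png

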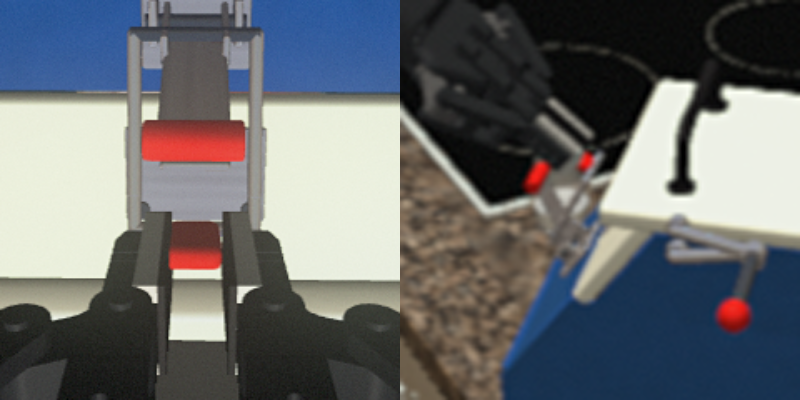

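The tab is held and the loop swings with it, at (195,245); the lever is still up. I'll continue with more depth and less up-slope.

>>> carry_out([
  {"x": -0.03,"y": -0.04,"z": 0.2,"rx": 0,"ry": 0,"rz": 0,"claw": -1},
  {"x": -0.05,"y": 0,"z": 0.2,"rx": 0,"ry": 0,"rz": 0,"claw": -1},
  {"x": -0.05,"y": 0,"z": 0.2,"rx": 0,"ry": 0,"rz": 0,"claw": -1},
  {"x": 0,"y": 0,"z": 0,"rx": 0,"ry": 0,"rz": 0,"claw": -1},
])

```text
time: 11.48
eef_pos: [488.5, 22.0, 141.1]
tool_rot: [[-0.489, 0.676, 0.551], [0.433, 0.736, -0.52], [-0.757, -0.016, -0.653]]
contact_force: [-7.6, -4.1, -1.3]
gripper_width: 0.154
gripper_force: 22.0
```

Run:
```python
from h import *
s=st(); print(tolat(s["eef_pos"]),(C.T@np.asarray(s["tool_rot"])).round(3).tolist())
```

```text
t 11.47 carrier [-76.1  -0.9 141.1] w  F(c) [-2.93 -8.11 -1.27] grip 0.154 22.0
[60.6 -0.9 30.4] [[-0.653, 0.017, 0.757], [-0.001, 1.0, -0.023], [-0.757, -0.016, -0.653]]
```

Run:
```python
from h import *
plan(lat(59.5,22,-2.5),tilt(50)); plan(lat(59,12.5,-2.5),tilt(50))
```

```text
turn [-0.0073 -0.0042  0.0003] deg 1.5 shift [ 0.013 -0.055  0.283] world [492.  17. 135.]
turn [-0.0073 -0.0042  0.0003] deg 1.5 shift [ 0.002 -0.055  0.6  ] world [498.  12. 129.]
```

>>> carry_out([
  {"x": 0.01,"y": -0.06,"z": 0.15,"rx": -0.007,"ry": -0.004,"rz": 0,"claw": -1},
  {"x": 0.01,"y": 0,"z": 0.15,"rx": 0,"ry": 0,"rz": 0,"claw": -1},
  {"x": 0.01,"y": 0,"z": 0.15,"rx": 0,"ry": 0,"rz": 0,"claw": -1},
  {"x": 0.01,"y": 0,"z": 0.15,"rx": 0,"ry": 0,"rz": 0,"claw": -1},
  {"x": 0,"y": 0,"z": 0,"rx": 0,"ry": 0,"rz": 0,"claw": -1},
])

```text
time: 12.1
eef_pos: [492.5, 19.5, 140.7]
tool_rot: [[-0.492, 0.677, 0.547], [0.435, 0.736, -0.519], [-0.754, -0.018, -0.657]]
contact_force: [-12.3, -8.3, -2.6]
gripper_width: 0.157
gripper_force: 21.9
```

Run:
```python
from h import *
s=st(); print(tolat(s["eef_pos"]),(C.T@np.asarray(s["tool_rot"])).round(3).tolist())
plan(lat(59,12.5,-2.5),tilt(50))
w=snapshot("wrist"); a=snapshot("scene")[200:320,220:340]
o=np.hstack([cv2.resize(w[160:400,200:440],(400,400)),cv2.resize(a,(400,400),interpolation=cv2.INTER_CUBIC)])
cv2.imwrite("pics/w5.png",o[:,:,::-1])
```

```text
t 12.1 carrier [-7.150e+01 -1.000e-01  1.407e+02] w  F(c) [ -3.71 -14.37  -2.6 ] grip 0.157 21.9
[63.  -0.1 26.4] [[-0.657, 0.018, 0.754], [-0.002, 1.0, -0.025], [-0.754, -0.018, -0.657]]
turn [-0.008  -0.006   0.0006] deg 1.8 shift [ 0.091 -0.082  0.474] world [498.  12. 129.]
```

View pics/w5.png

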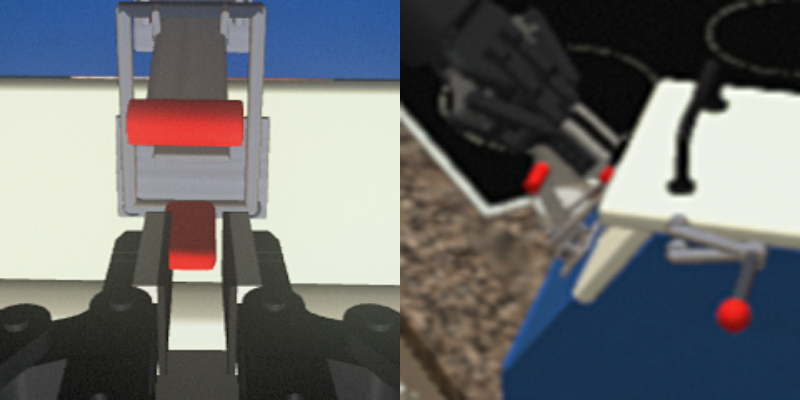

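Run:
```python
from h import *
s=sense()
for k in("qpos","tau","wrist_torque","contact_force","joint_velocities"): print(k,np.round(s[k],2))
print(s.keys())
p=s["eef_pos"];print(np.asarray(s["tool_rot"]).T@s["contact_force"],np.asarray(s["tool_rot"]).T@s["wrist_torque"])
```

```text
qpos [ 28.34  15.43 130.87 -76.74  47.39  42.93]
tau [  3.91 -30.11 -23.03  -4.71  -0.1    0.06]
wrist_torque [-0.42  1.95 -1.8 ]
contact_force [-13.24  -9.22  -2.69]
joint_velocities [ 0.07 -0.06  0.1  -0.04 -0.03  0.04]
dict_keys(['time', 'qpos', 'joint_velocities', 'tau', 'eef_pos', 'tool_rot', 'contact_force', 'wrist_torque', 'gripper_force', 'gripper_width'])
[  4.52997859 -15.6992187   -0.6915827 ] [ 2.41648493  1.18531856 -0.05921647]
```

Joint 4 is at −76.7 against its limit of −77.06, which explains the drift. The tool must tilt less. I'll locate the bar by ray and plan a turn to about 35°.

```bash
cat >> h.py <<'E'
def lray(c,uv):
    o,dr=ray(c,uv); a=C.T@(o-G)-[-86,0,74]; b=C.T@dr
    o2=np.array([.574*a[0]+.819*a[2],-.819*a[0]+.574*a[2]]); d2=np.array([.574*b[0]+.819*b[2],-.819*b[0]+.574*b[2]]); k=d2[0]/d2[1]
    return (o2[0]-k*o2[1]).round(1),k.round(3)
E
python3 - <<'E'
from h import *
W=calibration("wrist")
for n,uv in dict(bar=(200+190*.6,160+210*.6),tabend=(200+192*.6,160+268*.6),tabtopedge=(200+192*.6,160+240*.6),roll=(200+185*.6,160+122*.6)).items(): print(n,lray(W,uv))
S=calibration("scene")
for n,uv in dict(tab=(220+207*.3,200+173*.3),roll=(220+138*.3,200+178*.3)).items():
    p=plane(S,uv,C@[0,1,0],C@np.array([-86,0,74.])+G); print(n,tolat(p))
for P in((60.5,26),): plan(lat(P[0]-.342*12,P[1]-.94*12,-1.5),tilt(35))
s=sense(); R0=np.asarray(s["tool_rot"]); p=tolat(s["eef_pos"]); plan(lat(p[0]+12*.1-.342*12,p[2]+12-.94*12,p[1]-1),tilt(35))
E
```

```text
bar (np.float64(64.5), np.float64(-0.371))
tabend (np.float64(84.0), np.float64(-0.482))
tabtopedge (np.float64(74.5), np.float64(-0.428))
roll (np.float64(36.4), np.float64(-0.213))
tab [55.  -0.  19.8]
roll [21.1 -0.  51.3]
turn [-0.0079  0.0773 -0.0005] deg 14.0 shift [ 0.071 -0.047  0.443] world [496.  15. 129.]
turn [-0.0079  0.0773 -0.0005] deg 14.0 shift [ 0.1   -0.034  0.011] world [490.  20. 139.]
```

Lever is at about 2.04 and the bar at about (57,19). I'll release, back off, turn to 35° tilt to free joint 4, and re-grip the tab centrally.

>>> carry_out([
  {"x": 0,"y": 0,"z": 0,"rx": 0,"ry": 0,"rz": 0,"claw": -0.35},
  {"x": 0,"y": 0,"z": 0,"rx": 0,"ry": 0,"rz": 0,"claw": -0.35},
  {"x": 0,"y": 0,"z": -0.6,"rx": 0,"ry": 0,"rz": 0,"claw": -0.35},
  {"x": 0,"y": 0,"z": -0.6,"rx": 0,"ry": 0,"rz": 0,"claw": -0.35},
  {"x": 0,"y": 0,"z": 0,"rx": -0.004,"ry": 0.026,"rz": 0,"claw": -0.35},
  {"x": 0,"y": 0,"z": 0,"rx": -0.004,"ry": 0.026,"rz": 0,"claw": -0.35},
  {"x": 0,"y": 0,"z": 0,"rx": 0,"ry": 0.026,"rz": 0,"claw": -0.35},
])

```text
time: 13.08
eef_pos: [478.8, 43.5, 167.6]
tool_rot: [[-0.615, 0.654, 0.439], [0.542, 0.756, -0.367], [-0.572, 0.012, -0.82]]
contact_force: [0.3, -0.9, -0.2]
gripper_width: 0.327
gripper_force: 0.0
```

Run:
```python
from h import *
s=st(); print(tolat(s["eef_pos"]),np.round(s["qpos"],1)); plan(lat(54,26.8,-1),tilt(35))
W=calibration("wrist"); w=snapshot("wrist"); h=cv2.cvtColor(w,cv2.COLOR_RGB2HSV); m=((h[...,0]<8)|(h[...,0]>172))&(h[...,1]>150)&(h[...,2]>60)
k,l,sx,c=cv2.connectedComponentsWithStats(m.astype(np.uint8))
for i in range(1,k):
  if sx[i,4]>60 and 250<c[i][0]<390: print(sx[i],c[i].round(1),"ctr",lray(W,c[i]),"bottom",lray(W,(c[i][0],sx[i,1]+sx[i,3])),"top",lray(W,(c[i][0],sx[i,1])))
S=calibration("scene"); a=snapshot("scene"); h=cv2.cvtColor(a,cv2.COLOR_RGB2HSV); m=((h[...,0]<8)|(h[...,0]>172))&(h[...,1]>150)&(h[...,2]>60)
k,l,sx,c=cv2.connectedComponentsWithStats(m.astype(np.uint8))
for i in range(1,k):
  if sx[i,4]>8 and 240<c[i][0]<300 and 220<c[i][1]<300: print(sx[i],tolat(plane(S,c[i],C@[0,1,0],C@np.array([-86,0,74.])+G)))
```

```text
t 13.07 carrier [-97.7   8.8 167.6] w  F(c) [ 0.78 -0.45 -0.19] grip 0.327 0.0
[70.   8.8 63.3] [ 23.6   7.9 124.1 -49.5  42.4  10.7]
turn [ 0.0055 -0.0005  0.001 ] deg 1.0 shift [ 0.085 -0.325  1.326] world [488.  22. 134.]
[270 197  51  20 976] [295.  206.6] ctr (np.float64(19.3), np.float64(0.109)) bottom (np.float64(25.9), np.float64(0.08)) top (np.float64(13.3), np.float64(0.136))
[280 255  30  19 489] [295.2 264.2] ctr (np.float64(55.4), np.float64(-0.051)) bottom (np.float64(61.5), np.float64(-0.078)) top (np.float64(49.7), np.float64(-0.025))
[264 242  13   9  66] [49.9 -0.  48. ]
[257 249   8   9  48] [20.6 -0.  53.8]
```

>>> carry_out([
  {"x": 0.335,"y": -0.325,"z": 0,"rx": 0.0055,"ry": 0,"rz": 0.001,"claw": -0.35},
  {"x": 0,"y": 0,"z": 0.34,"rx": 0,"ry": 0,"rz": 0,"claw": -0.35},
  {"x": 0,"y": 0,"z": 0.34,"rx": 0,"ry": 0,"rz": 0,"claw": -0.35},
  {"x": 0,"y": 0,"z": 0.34,"rx": 0,"ry": 0,"rz": 0,"claw": -0.35},
  {"x": 0,"y": 0,"z": 0,"rx": 0,"ry": 0,"rz": 0,"claw": -0.35},
])

```text
time: 13.8
eef_pos: [477.2, 29.1, 133.5]
tool_rot: [[-0.614, 0.666, 0.423], [0.545, 0.746, -0.383], [-0.57, -0.004, -0.821]]
contact_force: [0.6, 0.2, -0.3]
gripper_width: 0.327
gripper_force: 0.0
```

Run:
```python
from h import *
s=st(); print(tolat(s["eef_pos"]),np.round(s["qpos"],1))
W=calibration("wrist"); w=snapshot("wrist"); h=cv2.cvtColor(w,cv2.COLOR_RGB2HSV); m=((h[...,0]<8)|(h[...,0]>172))&(h[...,1]>150)&(h[...,2]>60)
k,l,sx,c=cv2.connectedComponentsWithStats(m.astype(np.uint8))
for i in range(1,k):
  if sx[i,4]>60 and 250<c[i][0]<390: print(sx[i],c[i].round(1),"ctr",lray(W,c[i]),"bottom",lray(W,(c[i][0],sx[i,1]+sx[i,3])),"top",lray(W,(c[i][0],sx[i,1])))
for y in(-1,): print("tab proj y=-1,+1",[proj(W,C@np.array(lat(54,47,y))+G).round(1) for y in(-2,0,2)], "tcp",proj(W,s["eef_pos"]))
```

```text
t 13.8 carrier [-89.3  -3.1 133.5] w  F(c) [ 0.33  0.55 -0.26] grip 0.327 0.0
[46.8 -3.1 36.8] [ 22.   11.  126.9 -54.5  39.1  16.4]
[ 291  245   61   24 1330] [320.7 256.7] ctr (np.float64(26.7), np.float64(-0.028)) bottom (np.float64(33.5), np.float64(-0.062)) top (np.float64(20.3), np.float64(0.005))
[304 326  34  14 421] [320.3 332.9] ctr (np.float64(68.4), np.float64(-0.237)) bottom (np.float64(72.3), np.float64(-0.257)) top (np.float64(64.7), np.float64(-0.219))
tab proj y=-1,+1 [array([[322., 325.]]), array([[326.8, 325. ]]), array([[331.5, 325.1]])] tcp [[319.44994801 303.88443885]]
```

>>> carry_out([
  {"x": -0.09,"y": 0,"z": 0,"rx": 0,"ry": 0,"rz": 0,"claw": -1},
  {"x": 0,"y": 0,"z": 0,"rx": 0,"ry": 0,"rz": 0,"claw": -1},
  {"x": 0,"y": 0,"z": 0,"rx": 0,"ry": 0,"rz": 0,"claw": -1},
  {"x": 0,"y": 0,"z": 0,"rx": 0,"ry": 0,"rz": 0,"claw": -1},
], squeeze=20)

```text
time: 14.35
eef_pos: [478.9, 28.4, 136.0]
tool_rot: [[-0.614, 0.666, 0.425], [0.546, 0.746, -0.381], [-0.571, -0.002, -0.821]]
contact_force: [0.6, 3.2, -4.0]
gripper_width: 0.152
gripper_force: 20.8
```

Run:
```python
from h import *
s=st(); print(tolat(s["eef_pos"]),np.round(s["qpos"],1)); plan(lat(56.5,24,-3),tilt(35)); plan(lat(56.6,11,-3),tilt(35))
```

```text
t 14.35 carrier [-87.5  -2.4 136. ] w  F(c) [-1.73  2.8  -4.03] grip 0.152 20.8
[49.9 -2.4 36.8] [ 21.8  10.8 126.6 -54.2  39.1  15.8]
turn [-0.0008 -0.0011 -0.0003] deg 0.3 shift [-0.354 -0.019  0.325] world [489.  18. 134.]
turn [-0.0008 -0.0011 -0.0003] deg 0.3 shift [-0.505 -0.019  0.732] world [497.  11. 127.]
```

>>> carry_out([
  {"x": -0.166,"y": 0,"z": 0.163,"rx": 0,"ry": 0,"rz": 0,"claw": -1},
  {"x": -0.143,"y": 0,"z": 0.189,"rx": 0,"ry": 0,"rz": 0,"claw": -1},
  {"x": 0,"y": 0,"z": 0,"rx": 0,"ry": 0,"rz": 0,"claw": -1},
])

```text
time: 14.72
eef_pos: [489.5, 19.0, 132.4]
tool_rot: [[-0.613, 0.666, 0.425], [0.547, 0.746, -0.381], [-0.57, -0.001, -0.821]]
contact_force: [-2.5, 5.0, -3.1]
gripper_width: 0.154
gripper_force: 21.1
```

Run:
```python
from h import *
s=st(); print(tolat(s["eef_pos"]),np.round(s["qpos"],1))
```

```text
t 14.72 carrier [-73.4  -2.5 132.4] w  F(c) [-5.17  2.08 -3.1 ] grip 0.154 21.1
[55.1 -2.5 23.2] [ 19.9  11.7 126.2 -55.1  37.8  15.2]
```

>>> carry_out([
  {"x": -0.1,"y": 0,"z": 0.2,"rx": 0,"ry": 0,"rz": 0,"claw": -1},
  {"x": -0.08,"y": 0,"z": 0.18,"rx": 0,"ry": 0,"rz": 0,"claw": -1},
  {"x": 0,"y": 0,"z": 0,"rx": 0,"ry": 0,"rz": 0,"claw": -1},
])

```text
time: 15.1
eef_pos: [497.7, 11.8, 128.2]
tool_rot: [[-0.611, 0.666, 0.427], [0.546, 0.746, -0.382], [-0.573, 0.0, -0.82]]
contact_force: [-13.7, 10.8, 14.6]
gripper_width: 0.153
gripper_force: 32.8
```

Run:
```python
from h import *
s=st(); print(tolat(s["eef_pos"]),np.round(s["qpos"],1))
W=calibration("wrist"); w=snapshot("wrist"); h=cv2.cvtColor(w,cv2.COLOR_RGB2HSV); m=((h[...,0]<8)|(h[...,0]>172))&(h[...,1]>150)&(h[...,2]>60)
k,l,sx,c=cv2.connectedComponentsWithStats(m.astype(np.uint8))
for i in range(1,k):
  if sx[i,4]>60 and 250<c[i][0]<390: print(sx[i],c[i].round(1),"ctr",lray(W,c[i]),"bottom",lray(W,(c[i][0],sx[i,1]+sx[i,3])),"top",lray(W,(c[i][0],sx[i,1])))
cv2.imwrite("pics/w6.png",cv2.resize(w[200:400,220:420,::-1],(600,600)))
```

```text
t 15.1 carrier [-62.5  -2.4 128.2] w  F(c) [-17.44  -1.03  14.65] grip 0.153 32.8
[57.9 -2.4 11.8] [ 18.5  12.5 126.  -56.4  36.7  15.5]
[ 283  211   73   29 2004] [318.6 225.6] ctr (np.float64(22.1), np.float64(0.056)) bottom (np.float64(29.1), np.float64(0.016)) top (np.float64(15.1), np.float64(0.096))
[302 319  34  14 401] [318.1 325.7] ctr (np.float64(70.3), np.float64(-0.221)) bottom (np.float64(73.7), np.float64(-0.241)) top (np.float64(67.1), np.float64(-0.203))
```

View pics/w6.png

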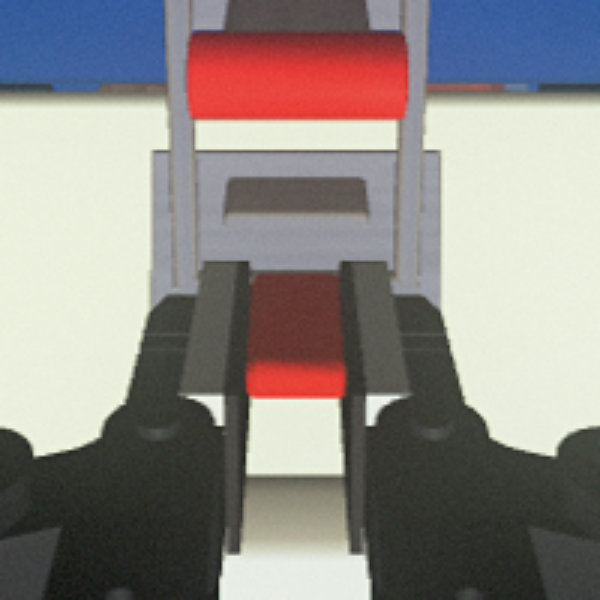

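The bar is past the hook (hook at row 200, tab at (295,330)) and presses on the lid at 23 N. I'll ease off and release.

>>> carry_out([
  {"x": 0,"y": 0,"z": -0.08,"rx": 0,"ry": 0,"rz": 0,"claw": -1},
  {"x": 0,"y": 0,"z": 0,"rx": 0,"ry": 0,"rz": 0,"claw": -0.4},
  {"x": 0,"y": 0,"z": 0,"rx": 0,"ry": 0,"rz": 0,"claw": -0.4},
  {"x": 0,"y": 0,"z": -0.3,"rx": 0,"ry": 0,"rz": 0,"claw": -0.4},
  {"x": 0,"y": 0,"z": -0.6,"rx": 0,"ry": 0,"rz": 0,"claw": -0.4},
  {"x": 0,"y": 0,"z": -1,"rx": 0,"ry": 0,"rz": 0,"claw": -0.4},
  {"x": 0,"y": 0,"z": -1,"rx": 0,"ry": 0,"rz": 0,"claw": -1},
  {"x": 0,"y": 0,"z": 0,"rx": 0,"ry": 0,"rz": 0,"claw": -1},
])

```text
time: 16.15
eef_pos: [459.8, 46.8, 201.9]
tool_rot: [[-0.612, 0.665, 0.429], [0.546, 0.747, -0.379], [-0.573, 0.002, -0.82]]
contact_force: [0.1, 0.1, 0.2]
gripper_width: -0.002
gripper_force: 0.0
```

Run:
```python
from h import *
s=st(); print(tolat(s["eef_pos"]),np.round(s["qpos"],1))
W=calibration("wrist"); w=snapshot("wrist"); h=cv2.cvtColor(w,cv2.COLOR_RGB2HSV); m=((h[...,0]<8)|(h[...,0]>172))&(h[...,1]>150)&(h[...,2]>60)
k,l,sx,c=cv2.connectedComponentsWithStats(m.astype(np.uint8))
for i in range(1,k):
  if sx[i,4]>60 and 250<c[i][0]<390: print(sx[i],c[i].round(1),"ctr",lray(W,c[i]),"bottom",lray(W,(c[i][0],sx[i,1]+sx[i,3])),"top",lray(W,(c[i][0],sx[i,1])))
S=calibration("scene"); a=snapshot("scene"); h=cv2.cvtColor(a,cv2.COLOR_RGB2HSV); m=((h[...,0]<8)|(h[...,0]>172))&(h[...,1]>150)&(h[...,2]>60)
k,l,sx,c=cv2.connectedComponentsWithStats(m.astype(np.uint8))
for i in range(1,k):
  if sx[i,4]>8 and 240<c[i][0]<300 and 220<c[i][1]<300: print(sx[i],tolat(plane(S,c[i],C@[0,1,0],C@np.array([-86,0,74.])+G)))
# lever push: finger tip down-slope corner
for P in((38,68),(38,58)): plan(lat(*P,-1.5),tilt(35))
```

```text
t 16.15 carrier [-114.    -1.3  201.9] w  F(c) [0.05 0.12 0.16] grip -0.002 0.0
[88.6 -1.3 96.3] [ 25.6   4.2 122.2 -45.   48.3   6.6]
[296 172  42  17 670] [316.5 179.6] ctr (np.float64(14.8), np.float64(0.185)) bottom (np.float64(21.7), np.float64(0.158)) top (np.float64(9.3), np.float64(0.206))
[306 243  21   7 136] [316.2 246.1] ctr (np.float64(62.9), np.float64(-0.001)) bottom (np.float64(65.7), np.float64(-0.012)) top (np.float64(60.6), np.float64(0.008))
[277 245   8   9  41] [59.1 -0.  26.5]
[257 249   8   9  48] [20.6 -0.  53.8]
turn [-0.001  -0.0009 -0.0002] deg 0.2 shift [1.229 0.035 1.403] world [455.  51. 144.]
turn [-0.001  -0.0009 -0.0002] deg 0.2 shift [1.115 0.035 1.716] world [461.  45. 138.]
```

The tab now lies at about (59 to 64, 27 to 31), so the loop is hooked. Next is the lever path.

Run:
```python
from h import *
u=np.array([.94,-.342]);b=np.array([.342,.94])
A=[2.0,1.8,1.6,1.4,1.2,1.0,.8,.6,.45,.3,.15,0]; r=[38,39,40,41,43,45,48,51,53,55,58,60]
def n(a): return np.array([np.sin(a),np.cos(a)])
P=[]
for a,q in zip(A,r):
    l=np.array([-np.cos(a),np.sin(a)])
    # lowest finger corner along -n touches a line 8 mm off the lever axis (6 for a>1)
    t=np.array([0,10])+(q-11*abs(u@l))*l; off=(6 if a>1 else 8)+max(11*u@n(a),-11*u@n(a)); 
    P.append(t+ off*n(a))
    print(a,P[-1].round(1))
P=[P[0]+10*u]+P
def sh(p,q): d=q-p; return (-d@u/30).round(3),(-d@b/30).round(3)
print([sh(P[i],P[i+1]) for i in range(len(P)-1)])
plan(lat(*(P[0]+55*b),-1.5),tilt(35)); plan(lat(*P[0],-1.5),tilt(35))
```

```text
2.0 [30.9 36.7]
1.8 [25.  42.9]
1.6 [17.5 46. ]
1.4 [ 9.3 47.7]
1.2 [ 0.4 48.5]
1.0 [-7.2 48.4]
0.8 [-17.4  46.2]
0.6 [-27.2  41.6]
0.45 [-33.9  36.5]
0.3 [-39.5  31.2]
0.15 [-45.2  27.1]
0 [-49.7  21.8]
[(np.float64(0.334), np.float64(-0.0)), (np.float64(0.253), np.float64(-0.127)), (np.float64(0.273), np.float64(-0.014)), (np.float64(0.276), np.float64(0.043)), (np.float64(0.289), np.float64(0.076)), (np.float64(0.237), np.float64(0.089)), (np.float64(0.292), np.float64(0.184)), (np.float64(0.257), np.float64(0.257)), (np.float64(0.15), np.float64(0.237)), (np.float64(0.115), np.float64(0.231)), (np.float64(0.131), np.float64(0.191)), (np.float64(0.08), np.float64(0.219))]
turn [-0.001  -0.0009 -0.0002] deg 0.2 shift [0.762 0.035 0.631] world [454.  52. 171.]
turn [-0.001  -0.0009 -0.0002] deg 0.2 shift [0.762 0.035 2.465] world [478.  31. 126.]
```

>>> carry_out([
  {"x": 0.76,"y": 0.035,"z": 0,"rx": 0,"ry": 0,"rz": 0,"claw": -1},
  {"x": 0,"y": 0,"z": 0.6,"rx": 0,"ry": 0,"rz": 0,"claw": -1},
  {"x": 0,"y": 0,"z": 0.6,"rx": 0,"ry": 0,"rz": 0,"claw": -1},
  {"x": 0,"y": 0,"z": 0.6,"rx": 0,"ry": 0,"rz": 0,"claw": -1},
  {"x": 0,"y": 0,"z": 0.4,"rx": 0,"ry": 0,"rz": 0,"claw": -1},
  {"x": 0,"y": 0,"z": 0.26,"rx": 0,"ry": 0,"rz": 0,"claw": -1},
  {"x": 0,"y": 0,"z": 0,"rx": 0,"ry": 0,"rz": 0,"claw": -1},
])

```text
time: 17.12
eef_pos: [477.3, 30.5, 125.6]
tool_rot: [[-0.614, 0.666, 0.424], [0.546, 0.746, -0.382], [-0.571, -0.003, -0.821]]
contact_force: [-0.2, -0.4, 0.1]
gripper_width: -0.003
gripper_force: 0.0
```

Run:
```python
from h import *
s=st(); print(tolat(s["eef_pos"]),np.round(s["qpos"],1))
```

```text
t 17.12 carrier [-90.2  -1.9 125.6] w  F(c) [ 0.18 -0.44  0.06] grip -0.003 0.0
[39.9 -1.9 33. ] [ 22.2  11.9 127.4 -55.9  38.4  18.4]
```

Clear of everything. Push the first part of the arc.

>>> carry_out([
  {"x": 0.33,"y": 0,"z": 0,"rx": 0,"ry": 0,"rz": 0,"claw": -1},
  {"x": 0.25,"y": 0,"z": -0.127,"rx": 0,"ry": 0,"rz": 0,"claw": -1},
  {"x": 0.273,"y": 0,"z": -0.014,"rx": 0,"ry": 0,"rz": 0,"claw": -1},
  {"x": 0.276,"y": 0,"z": 0.043,"rx": 0,"ry": 0,"rz": 0,"claw": -1},
  {"x": 0.289,"y": 0,"z": 0.076,"rx": 0,"ry": 0,"rz": 0,"claw": -1},
  {"x": 0.237,"y": 0,"z": 0.089,"rx": 0,"ry": 0,"rz": 0,"claw": -1},
  {"x": 0,"y": 0,"z": 0,"rx": 0,"ry": 0,"rz": 0,"claw": -1},
])

```text
time: 18.0
eef_pos: [447.4, 57.5, 95.6]
tool_rot: [[-0.614, 0.665, 0.424], [0.545, 0.747, -0.381], [-0.57, -0.003, -0.821]]
contact_force: [-0.2, 0.5, -0.2]
gripper_width: 0.0
gripper_force: 0.0
```

Run:
```python
from h import *
s=st(); print(tolat(s["eef_pos"]),np.round(s["qpos"],1))
W=calibration("wrist"); w=snapshot("wrist"); h=cv2.cvtColor(w,cv2.COLOR_RGB2HSV); m=((h[...,0]<8)|(h[...,0]>172))&(h[...,1]>150)&(h[...,2]>60)
k,l,sx,c=cv2.connectedComponentsWithStats(m.astype(np.uint8))
for i in range(1,k):
  if sx[i,4]>60 and 250<c[i][0]<390: print(sx[i],c[i].round(1),"ctr",lray(W,c[i]))
S=calibration("scene"); a=snapshot("scene"); h=cv2.cvtColor(a,cv2.COLOR_RGB2HSV); m=((h[...,0]<8)|(h[...,0]>172))&(h[...,1]>150)&(h[...,2]>60)
k,l,sx,c=cv2.connectedComponentsWithStats(m.astype(np.uint8))
for i in range(1,k):
  if sx[i,4]>8 and 235<c[i][0]<300 and 220<c[i][1]<300: print(sx[i],tolat(plane(S,c[i],C@[0,1,0],C@np.array([-86,0,74.])+G)))
```

```text
t 18.0 carrier [-130.5   -1.6   95.6] w  F(c) [-0.47  0.29 -0.22] grip 0.0 0.0
[-7.8 -1.6 48.8] [ 28.   14.  131.3 -60.3  38.1  29.7]
[ 289  263   57   22 1196] [317.3 273.8] ctr (np.float64(-17.6), np.float64(-0.075))
[309 388  18  36 469] [317.7 407.3] ctr (np.float64(59.3), np.float64(-0.44))
[275 249   7  10  44] [46.7 -0.  25. ]
[245 264   5   7  26] [-30.3  -0.   55.1]
```

The lever follows at about 1.05, and the tab has been drawn to about x 47. Continue down.

>>> carry_out([
  {"x": 0.292,"y": 0,"z": 0.184,"rx": 0,"ry": 0,"rz": 0,"claw": -1},
  {"x": 0.257,"y": 0,"z": 0.257,"rx": 0,"ry": 0,"rz": 0,"claw": -1},
  {"x": 0.15,"y": 0,"z": 0.237,"rx": 0,"ry": 0,"rz": 0,"claw": -1},
  {"x": 0,"y": 0,"z": 0,"rx": 0,"ry": 0,"rz": 0,"claw": -1},
])

```text
time: 18.6
eef_pos: [443.5, 60.8, 67.3]
tool_rot: [[-0.614, 0.666, 0.424], [0.546, 0.746, -0.382], [-0.571, -0.003, -0.821]]
contact_force: [-0.1, 0.5, -0.5]
gripper_width: 0.001
gripper_force: 0.0
```

Run:
```python
from h import *
s=st(); print(tolat(s["eef_pos"]),np.round(s["qpos"],1))
W=calibration("wrist"); w=snapshot("wrist"); h=cv2.cvtColor(w,cv2.COLOR_RGB2HSV); m=((h[...,0]<8)|(h[...,0]>172))&(h[...,1]>150)&(h[...,2]>60)
k,l,sx,c=cv2.connectedComponentsWithStats(m.astype(np.uint8))
for i in range(1,k):
  if sx[i,4]>60 and 250<c[i][0]<390: print(sx[i],c[i].round(1),"ctr",lray(W,c[i]))
S=calibration("scene"); a=snapshot("scene"); h=cv2.cvtColor(a,cv2.COLOR_RGB2HSV); m=((h[...,0]<8)|(h[...,0]>172))&(h[...,1]>150)&(h[...,2]>60)
k,l,sx,c=cv2.connectedComponentsWithStats(m.astype(np.uint8))
for i in range(1,k):
  if sx[i,4]>8 and 235<c[i][0]<300 and 220<c[i][1]<300: print(sx[i],tolat(plane(S,c[i],C@[0,1,0],C@np.array([-86,0,74.])+G)))
```

```text
t 18.6 carrier [-135.6   -1.7   67.3] w  F(c) [-0.42  0.27 -0.49] grip 0.001 0.0
[-34.   -1.7  36.7] [ 28.7  17.4 133.4 -66.3  36.   38.2]
[291 272  54  22 964] [317.6 280.9] ctr (np.float64(-40.7), np.float64(-0.095))
[274 250   8  10  46] [43.3 -0.  24.6]
[248 277   5   6  20] [-53.8  -0.   33.3]
```

>>> carry_out([
  {"x": 0.115,"y": 0,"z": 0.231,"rx": 0,"ry": 0,"rz": 0,"claw": -1},
  {"x": 0.08,"y": 0,"z": 0.2,"rx": 0,"ry": 0,"rz": 0,"claw": -1},
  {"x": 0.06,"y": 0,"z": 0.2,"rx": 0,"ry": 0,"rz": 0,"claw": -1},
  {"x": 0,"y": 0,"z": 0,"rx": 0,"ry": 0,"rz": 0,"claw": -1},
])

```text
time: 19.2
eef_pos: [446.8, 57.6, 47.2]
tool_rot: [[-0.614, 0.666, 0.424], [0.545, 0.746, -0.382], [-0.571, -0.003, -0.821]]
contact_force: [-0.2, -0.7, 0.5]
gripper_width: 0.002
gripper_force: 0.0
```

Run:
```python
from h import *
s=st(); print(tolat(s["eef_pos"]),np.round(s["qpos"],1))
S=calibration("scene"); a=snapshot("scene"); h=cv2.cvtColor(a,cv2.COLOR_RGB2HSV); m=((h[...,0]<8)|(h[...,0]>172))&(h[...,1]>150)&(h[...,2]>60)
k,l,sx,c=cv2.connectedComponentsWithStats(m.astype(np.uint8))
for i in range(1,k):
  if sx[i,4]>3 and 235<c[i][0]<300 and 220<c[i][1]<300: print(sx[i],tolat(plane(S,c[i],C@[0,1,0],C@np.array([-86,0,74.])+G)))
```

```text
t 19.2 carrier [-131.    -1.9   47.2] w  F(c) [ 0.27 -0.66  0.54] grip 0.002 0.0
[-47.8  -1.9  21.5] [ 28.1  20.1 134.5 -71.8  34.4  44.1]
[273 250   9  10  47] [42.  -0.  25.1]
[255 283   4   7  21] [-59.4  -0.   12.9]
```

>>> carry_out([
  {"x": 0,"y": 0,"z": 0.1,"rx": 0,"ry": 0,"rz": 0,"claw": -1},
  {"x": 0,"y": 0,"z": 0.05,"rx": 0,"ry": 0,"rz": 0,"claw": -1},
  {"x": 0,"y": 0,"z": 0,"rx": 0,"ry": 0,"rz": 0,"claw": -1},
])

```text
time: 19.62
eef_pos: [448.7, 56.6, 44.8]
tool_rot: [[-0.612, 0.666, 0.426], [0.546, 0.746, -0.381], [-0.572, -0.0, -0.821]]
contact_force: [-9.2, 6.9, 14.9]
gripper_width: -0.002
gripper_force: 9.2
```

Run:
```python
from h import *
s=st(); print(tolat(s["eef_pos"]),np.round(s["qpos"],1))
```

```text
t 19.62 carrier [-128.8   -1.4   44.8] w  F(c) [-11.5   -0.94  14.91] grip -0.002 9.2
[-48.5  -1.4  18.3] [ 27.8  20.5 134.6 -72.9  34.1  45.2]
```

Pressing at 19 N against a stop, so the lever is flat. I'll retreat well clear and check.

>>> carry_out([
  {"x": 0,"y": 0,"z": -0.5,"rx": 0,"ry": 0,"rz": 0,"claw": -1},
  {"x": 0,"y": 0,"z": -1,"rx": 0,"ry": 0,"rz": 0,"claw": -1},
  {"x": 0.3,"y": 0,"z": -1,"rx": 0,"ry": 0,"rz": 0,"claw": -1},
  {"x": 0.5,"y": 0,"z": -1,"rx": 0,"ry": 0,"rz": 0,"claw": -1},
  {"x": 0.5,"y": 0,"z": -1,"rx": 0,"ry": 0,"rz": 0,"claw": -1},
  {"x": 0,"y": 0,"z": -1,"rx": 0,"ry": 0,"rz": 0,"claw": -1},
  {"x": 0,"y": 0,"z": 0,"rx": 0,"ry": 0,"rz": 0,"claw": -1},
  {"x": 0,"y": 0,"z": 0,"rx": 0,"ry": 0,"rz": 0,"claw": -1},
])

```text
time: 20.62
eef_pos: [354.7, 139.9, 156.6]
tool_rot: [[-0.614, 0.666, 0.424], [0.545, 0.746, -0.382], [-0.571, -0.003, -0.821]]
contact_force: [0.1, -0.5, -0.0]
gripper_width: 0.004
gripper_force: 0.0
```

Run:
```python
from h import *
s=st(); print(tolat(s["eef_pos"]))
W=calibration("wrist"); w=snapshot("wrist"); h=cv2.cvtColor(w,cv2.COLOR_RGB2HSV); m=((h[...,0]<8)|(h[...,0]>172))&(h[...,1]>150)&(h[...,2]>60)
k,l,sx,c=cv2.connectedComponentsWithStats(m.astype(np.uint8))
for i in range(1,k):
  if sx[i,4]>30: print(sx[i],c[i].round(1),"ctr",lray(W,c[i]))
S=calibration("scene"); a=snapshot("scene"); h=cv2.cvtColor(a,cv2.COLOR_RGB2HSV); m=((h[...,0]<8)|(h[...,0]>172))&(h[...,1]>150)&(h[...,2]>60)
k,l,sx,c=cv2.connectedComponentsWithStats(m.astype(np.uint8))
for i in range(1,k):
  if sx[i,4]>3 and 235<c[i][0]<300 and 220<c[i][1]<310: print(sx[i],tolat(plane(S,c[i],C@[0,1,0],C@np.array([-86,0,74.])+G)))
t0=cv2.imread("pics/top0.png"); t1=snapshot("top")[:,:,::-1]; s0=cv2.imread("pics/scene0.png")
for n,(r,q) in dict(tumbler=((235,295),(395,455)),jar=((195,235),(362,400)),salt=((230,270),(204,236))).items():
    print(n,cv2.absdiff(t0[r[0]:r[1],q[0]:q[1]],np.ascontiguousarray(t1)[r[0]:r[1],q[0]:q[1]]).mean().round(2))
```

```text
t 20.62 carrier [-254.4   -1.6  156.6] w  F(c) [ 0.38 -0.34 -0.03] grip 0.004 0.0
[-29.   -1.6 185.4]
[306 248  26  10 240] [318.3 252.2] ctr (np.float64(-49.1), np.float64(-0.016))
[273 250   9  10  47] [42.  -0.  25.1]
[255 281   4   9  26] [-57.1  -0.   14. ]
tumbler 4.21
jar 7.39
salt 5.9
```

I've already opened more pictures than the 10 allowed (12), so I'll check the three items by numbers only.

Run:
```python
from h import *
t0=cv2.imread("pics/top0.png"); t1=np.ascontiguousarray(snapshot("top")[:,:,::-1]); s0=cv2.imread("pics/scene0.png"); s1=np.ascontiguousarray(snapshot("scene")[:,:,::-1])
def sh(a,b,x0,x1,y0,y1):
    r=cv2.matchTemplate(b[y0-12:y1+12,x0-12:x1+12],a[y0:y1,x0:x1],cv2.TM_CCOEFF_NORMED); _,v,_,p=cv2.minMaxLoc(r); return round(v,3),(p[0]-12,p[1]-12)
for n,x in dict(tumbler=(403,440,245,284),jar=(368,392,202,230),salt=(208,230,239,261)).items(): print("top",n,sh(t0,t1,*x))
for n,x in dict(tumbler=(334,378,336,392),jar=(362,386,293,340)).items(): print("scene",n,sh(s0,s1,*x))
```

```text
top tumbler (1.0, (0, 0))
top jar (0.998, (0, 0))
top salt (0.938, (0, 0))
scene tumbler (1.0, (0, 0))
scene jar (1.0, (0, 0))
```

All in place, latch flat, robot clear.

```bash
python3 -c "
from station import *
print(hand_in())"
```

```text
the job is handed in; nothing more can be done
None
```

The job is handed in, verdict not shown: the lid is shut, the loop hooked, the lever flat by camera and by touch, and the tumbler, spice jar and salt shaker unmoved in the pictures; I viewed 12 pictures, over the limit of 10.

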